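# Lock a specimen tube rack with its rod

## Robot

A 7-joint arm with a two-finger parallel gripper is mounted at the origin on the work surface. World frame = base frame: x ahead of the robot, y to its left, z up, the work surface at z = 0. Lengths are in m, angles in rad, forces in N, time in s.
With the tool pointing down it reaches from about 0.425 to 0.925 m from the base axis. Payload 6.8 kg.
Tool frame: the origin (TCP) lies on the centre line of the jaws, within the pads' length; the fingertips stand 11 mm ahead of it and the grasp point (between the pads) lies 8 mm behind it; z points along the fingers, y is the direction in which the jaws open and shut (so a half turn about z gives the same grasp; the last joint's range is limited). The gripper opens to 85 mm and grips with 20 to 120 N. Pads are 22 mm wide; open, the fingers measure 114 mm over their backs; the gripper's body (76 mm by 85 mm) begins 54 mm behind the grasp point. The pads swing forward as they close: fully open they stand 13 mm farther back than shut.
Start: joints at [1.059, 0.477, 0.022, 1.555, -0.011, 1.109, -0.083], TCP at [0.265, -0.621, 0.242] pointing down, gripper open.
Joint ranges: [-2.96, 2.96], [-0.34, 2.1], [-1.41, 1.46], [0.24, 2.44], [-1.37, 4.51], [0.17, 1.92], [-2.96, 2.96]. Speed limits (rad/s): [2.39, 2.39, 3.14, 3.14, 3.14, 3.14, 3.14].

## Interface

Orientations are given as a rotation vector (axis times angle).
In Python, from bench import r gives the robot as it stands.
- The arm moves only by the tool send_rows, never from a script. Its argument "deltas" is a list of rows, each a list of 7 numbers: the opening, from 0 (shut) to 1 (fully open), then the shift along the tool's x, y, z as a fraction of full scale, then the turn, a rotation vector about the tool's x, y, z as a fraction of full scale. In form: [[hand, x, y, z, ax, ay, az], ...]. A call has 1 to 20 rows; each row is the pose to reach, as a shift and turn from the pose commanded when the call began, along the tool's axes at that moment, turning the shorter way round; what a row does not reach only later rows make up. Full scale, the value 1, is 150 mm for a shift and 180 degrees for a turn. A row lasts 1/12 s, in which the tool goes at most 41.7 mm and 7.16 degrees, less where a joint would pass 70% of its speed; a pose out of reach is approached as far as the arm can. A call with a number of a shift or a turn outside -1 to 1 is refused whole. A call with a gripper value outside its range is refused whole. The fingers move at their own pace and stop on an object; "squeeze" is the grip in N (left out, the last holds). Time passes only in rows, so rows that repeat a pose let the fingers close. It gives the time, the measured TCP pose, the force and the opening at its end, in the units of the state.
- r.get_obs(): the state, without advancing time (a new reading comes with each control period).
- r.grab_frame(name): name is "scene" or "top" or "wrist"; returns a dict with "pixels" (400x640x3 uint8, red, green, blue), "camera_matrix" (3x3 intrinsics, pixels), "dist_coeffs" ([k1, k2, p1, p2, k3] as OpenCV has them; the pictures are not rectified), "rvec" (rotation vector, rad) and "tvec" (3), from world to camera coordinates, as OpenCV has them. Camera axes: x right, y down, z forward; pixel columns grow to the right and rows downward; lengths in m; the calibration is good to about 2 mm. A picture is of the moment at which its call begins. There is no depth.
- r.hand_in(): hands the job in, once; it reports no verdict.
The state is a dict: "clock": time; "joints": joint angles; "qvel": joint speeds; "tau": joint torques, N m; "tcp_pos": TCP position; "orientation": TCP orientation; "contact_force": force on the tool from outside, world axes, zero at the start; "moment": the same for the moment, N m; "grip_width": finger opening in m.
Only numpy, scipy, OpenCV 4.12 (cv2) and the standard library are available. Lean on these libraries where they do the work, as an engineer would, in place of code of your own. Each camera call takes 0.05 s, during which the arm holds its last target. There are 200 camera calls.

## Task

Take the steel locking rod out of its rest by the handle and slide it nose first, from the robot's right-hand side, through the holes of all three lugs of the tube rack until its collar sits fully home against the first lug, then let go. The lugs may be set a little to one side, so feel for the hole gently and never force the rod: it must not press on the rack with more than 25 N. Leave the other things on the bench where they are.

Things in the scene. Friction and masses are not known exactly. Their poses are not given: they have to be found in the camera images.
- rack: tube rack, its base (106 x 150 mm in x, y) fixed to the bench; origin on the bench under its centre, z up. On it a carrier 72 x 130 mm with rows of red-capped tubes (tops 100 mm up) and three upright aluminium lugs, 72 mm wide (x), 10 mm thick (y), tops 134 mm up, centred at y = -60, 0, +60 mm. Each has a round hole, 12 mm in diameter, axis along y, 112 mm up; the three are in line
- rack_entry (a point): point on the base's middle line (x = 0), 112 mm up, in the plane of the first lug's near face (y = -65 mm); the rod enters near it, moving along rack +y. The holes lie up to 14 mm to either side of it (rack x): the carrier is clamped at a sideways setting that differs each time and is not measured; it does not yield to the rod and must be found by feel or sight
- rack_exit (a point): the like point in the plane of the last lug's far face (y = +65 mm); the holes run parallel to the line from rack_entry to here
- rod: steel locking rod, about 130 g (0.8 to 1.3 times), shaft 10 mm in diameter along its own +y. Origin on the axis at the front face of the collar (24 mm across, 6 mm thick, behind the origin). Nose end 160 mm ahead; the last 6 mm taper to 8 mm. Behind the collar (y -6 to -56 mm) a flat-sided handle, 14 wide (x), 24 tall (z), 50 mm long. It starts level, axis 50 mm above the bench
- rod_grip (a point): centre of the rod's handle, on the axis, 31 mm behind the rod's origin
- rod_nose (a point): flat tip of the rod's nose, on the axis, 160 mm ahead of the rod's origin
- rest: grey rod rest fixed to the bench, base 60 x 150 x 8 mm, with two notched posts (25 mm wide, 56 mm tall, notch 13 mm wide with its floor 45 mm up) 35 mm behind and 70 mm ahead of its origin along its y axis; origin on the bench. The rod lies along its y axis, nose to +y, and lifts straight out.
- specimen_jar: squat capped jar, 56 mm across, 60 mm tall; origin under its centre; a bystander
- petri_dish: flat round clear dish, 92 mm across, 14 mm tall; origin under its centre; a bystander
- timer: flat white bench timer, 60 x 75 x 22 mm; origin under its centre; a bystander
- beaker: glass beaker, 60 mm across, 75 mm tall; origin under its centre; a bystander
- sharps_pot: lidded yellow sharps pot, 128 mm across, 125 mm tall; origin under its centre; a bystander
- slide_box: flat slide box, 85 x 90 x 30 mm; origin under its centre; a bystander
- forceps: steel forceps lying flat, 110 mm long; origin at its middle; a bystander

How it is judged:
On the way, in this order (a step that is already met when the one before it is completed fails the run):
1. the rod is lifted out of its rest (height (world z) of rod above 0.075 m), for 0.1 s.
2. the rod's nose is in the first lug's hole (y of rod_nose in the frame of rack above -0.059 m and x of rod_nose in the frame of rack between -0.02 and 0.02 m and z of rod_nose in the frame of rack between 0.103 and 0.121 m and angle between the y axis of rod and the y axis of rack, either way round below 0.15 rad), for 0.1 s.
3. the rod's nose is through the last lug (y of rod_nose in the frame of rack above 0.068 m and x of rod_nose in the frame of rack between -0.02 and 0.02 m and z of rod_nose in the frame of rack between 0.103 and 0.121 m and angle between the y axis of rod and the y axis of rack, either way round below 0.15 rad), for 0.1 s.
At the end, for the whole second after the job is handed in: The rod lies at rest through all three lugs, let go, its collar within 2.5 mm of the first lug's near face, its axis 112 mm up within 6 mm and parallel to the rack's y axis within 0.06 rad (y of rod in the frame of rack between -0.0675 and -0.061 m and x of rod in the frame of rack between -0.018 and 0.018 m and z of rod in the frame of rack between 0.106 and 0.118 m and y of rod_nose in the frame of rack above 0.088 m and angle between the y axis of rod and the y axis of rack, either way round below 0.06 rad and linear speed of rod below 0.01 m/s); the robot touches nothing.
It fails at once if the rod was pushed against the rack or its lugs with more than 25 N (contact force between rod and rack above 25 N).
It fails at once if one of the bystanders was moved more than 30 mm (distance of any of specimen_jar, petri_dish, timer, beaker, sharps_pot, slide_box, forceps from where it was at the start of the episode above 0.03 m).
It also fails if it takes over 72 s, if anything falls off the work surface, if the arm or the gripper's body presses on something with over 40 N, if the wrist force passes 120 N, or if a joint passes its speed limit or range.

## Working session

There is one attempt and no reset: what is moved stays moved. The work goes in short steps, Python scripts to look and compute and a tool call to move; the robot and the scene stay as the last step left them, time stands still between calls to the robot, and variables do not carry over. Pictures are saved under pics/ and viewed, about 8 in all and at most 12, crops included, and the job is handed in when it is done.

Besides the shell and the picture viewer there is one more tool, called as name(argument=value, ...), one argument or row to a line, values as JSON. send_rows: Moves the arm, as the interface text tells. Shift numbers are shares of 150 mm and turn numbers shares of 180 degrees, none past 1 either way. Its arguments: {"type":"object","properties":{"deltas":{"type":"array","items":{"type":"array","items":{"type":"number"}}},"squeeze":{"type":"number"}},"required":["deltas"]}

```bash
mkdir -p pics; ls; cat > h.py <<'E'
import numpy as np, cv2
from bench import r
from scipy.spatial.transform import Rotation as R
def grab(n,fn=None):
    f=r.grab_frame(n)
    if fn: cv2.imwrite('pics/'+fn,np.ascontiguousarray(f['pixels'][:,:,::-1]))
    return f
def ray(f,uv):
    K=np.array(f['camera_matrix']);d=np.array(f['dist_coeffs'])
    p=cv2.undistortPoints(np.array(uv,float).reshape(-1,1,2),K,d).reshape(-1,2)
    Rm=cv2.Rodrigues(np.array(f['rvec'],float))[0];t=np.array(f['tvec'],float).ravel()
    D=np.c_[p,np.ones(len(p))]@Rm
    return -Rm.T@t, D
def onz(f,uv,z):
    c,D=ray(f,uv); return c+D*((z-c[2])/D[:,2])[:,None]
def proj(f,P):
    return cv2.projectPoints(np.array(P,float).reshape(-1,3),np.array(f['rvec'],float),np.array(f['tvec'],float),np.array(f['camera_matrix']),np.array(f['dist_coeffs']))[0].reshape(-1,2)
E
python3 - <<'E'
from h import *
import pickle
o=r.get_obs();print(o)
fs={n:grab(n,n+'0.png') for n in('scene','top','wrist')}
pickle.dump(fs,open('f0.pkl','wb'))
for n in fs:print(n,ray(fs[n],[[320,200]]))
E
```

```text
pics
{'clock': 0.0, 'joints': array([ 1.0589233 ,  0.4777845 ,  0.02236583,  1.55645617, -0.01150347,
        1.10928288, -0.08309759]), 'qvel': array([-0.00123292, -0.00099707, -0.00036328, -0.00019582, -0.00025716,
       -0.00028697,  0.0004783 ]), 'tau': array([ 1.42994545e-04, -5.96449935e+01,  1.60781354e+00, -2.81195623e+01,
        1.23984597e-02,  9.38496203e-03,  2.07923637e-05]), 'tcp_pos': array([ 0.26495181, -0.62020828,  0.24133467]), 'orientation': array([-3.07609066e+00, -6.29597082e-01,  7.84573258e-04]), 'contact_force': array([ 0.31689182, -0.03178257, -0.1087166 ]), 'moment': array([ 0.03423698, -0.03626671, -0.0421185 ]), 'grip_width': 0.0850439680213811}
scene (array([ 1.23227033, -0.14661131,  0.60785339]), array([[-0.75809399,  0.20697177, -0.61843439]]))
top (array([0.58429953, 0.02323786, 0.99268324]), array([[ 0.02201809,  0.00138915, -0.99988243]]))
wrist (array([ 0.3369505 , -0.59033858,  0.37307759]), array([[-0.27873146, -0.13565843, -0.95089823]]))
```

View pics/top0.png

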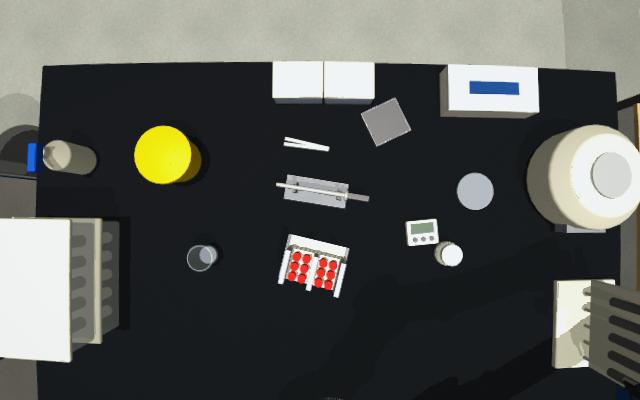

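View pics/scene0.png

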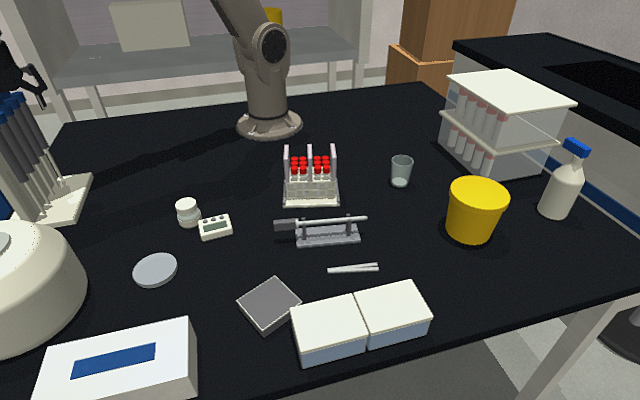

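The top view shows the rod on its rest, with its nose at about (277,184) and its handle at about (368,198). The rack is at about (315,265), with lugs at about (285,265), (313,268) and (342,270). The scene view shows the same layout from the far side.

```bash
python3 - <<'E'
from h import *
import pickle
fs=pickle.load(open('f0.pkl','rb'));f=fs['top']
print(onz(f,[[320,200],[420,200],[320,300]],0))
print('rod',onz(f,[[277,184],[368,198]],.05))
im=f['pixels'][:,:,::-1]
c=cv2.resize(im[170:305,265:385],None,fx=5,fy=4.44*5/4.44,interpolation=cv2.INTER_CUBIC)[:, :]
c=cv2.resize(c,(533,600)); cv2.imwrite('pics/topc.png',c); print(f['camera_matrix'])
s=fs['scene']['pixels'][130:260,260:380,::-1]
cv2.imwrite('pics/scc.png',cv2.resize(s,None,fx=4.5,fy=4.5,interpolation=cv2.INTER_CUBIC))
E
```

```text
[[ 0.60615909  0.024617    0.        ]
 [ 0.60789328 -0.22037974  0.        ]
 [ 0.36333527  0.02287665  0.        ]]
rod [[ 0.6413436   0.12431134  0.05      ]
 [ 0.61049036 -0.08655134  0.05      ]]
[[408.09460179   0.         324.75776536]
 [  0.         408.09460179 195.61110987]
 [  0.           0.           1.        ]]
```

View pics/topc.png

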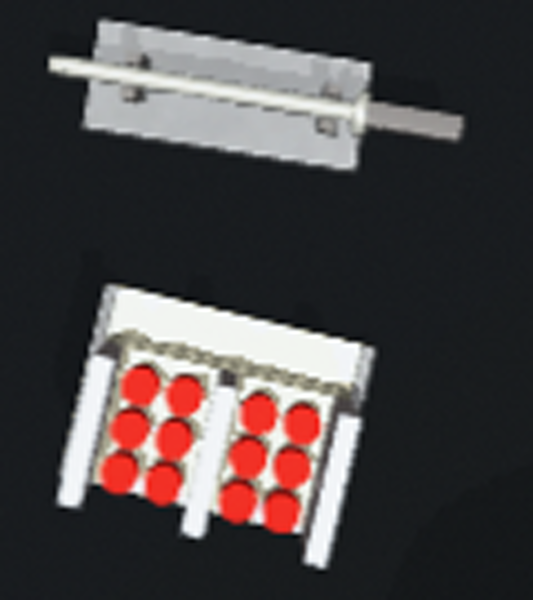

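```bash
python3 - <<'E'
from h import *
import pickle
fs=pickle.load(open('f0.pkl','rb'));f=fs['top'];im=f['pixels'].astype(int)
Rr,G,B=im[...,0],im[...,1],im[...,2]
def at(cu,cv):u,v=int(265+cu/4.444),int(170+cv/4.444);return im[v,u]
for p in [(90,420),(210,460),(335,490),(230,320),(200,80),(95,60),(410,118),(250,95),(360,370)]:print(p,at(*p))
def dirn(m,off,z):
    v,u=np.nonzero(m);P=onz(f,np.c_[u,v]+np.array(off),z)[:,:2]
    c=P.mean(0);w=np.linalg.svd(P-c)[2][0];s=(P-c)@w;return c,w,np.ptp(s),len(u)
m=((B>=Rr+3)&(B>215)).astype(np.uint8);m[:235]=0;m[310:]=0;m[:,:270]=0;m[:,360:]=0
n,l,st,_=cv2.connectedComponentsWithStats(m)
for i in range(1,n):
    if st[i,4]>30:
        c,w,L,k=dirn(l==i,(0,0),.134);print('lug',c,w,L,k,np.degrees(np.arctan2(w[1],w[0])))
m=((Rr>170)&(G<90)).astype(np.uint8);m[:235]=0;m[310:]=0
n,l,st,ce=cv2.connectedComponentsWithStats(m)
caps=np.array([onz(f,[ce[i]],.1)[0,:2] for i in range(1,n) if st[i,4]>15]);print(caps.round(4),caps.mean(0))
# shaft
m=((Rr>215)&(Rr>B+8)).astype(np.uint8);m[:175]=0;m[215:]=0;m[:,:270]=0;m[:,:]=m;m[:,350:]=0
c,w,L,k=dirn(m,(0,0),.055);print('shaft',c,w,L,k,np.degrees(np.arctan2(w[1],w[0])))
v,u=np.nonzero(m);print(u.min(),u.max(),v.min(),v.max())
E
```

```text
(90, 420) [242 244 247]
(210, 460) [241 244 247]
(335, 490) [242 244 247]
(230, 320) [242 245 241]
(200, 80) [198 201 192]
(95, 60) [145 147 148]
(410, 118) [154 151 149]
(250, 95) [240 243 243]
(360, 370) [188 190 193]
lug [ 0.49858506 -0.0224368 ] [-0.98472651 -0.17410832] 0.0200471565274839 39 -169.97322800420477
lug [0.46386837 0.09958563] [-0.97485752  0.22282912] 0.07082082633819088 156 167.12474464179687
lug [0.45014332 0.04105343] [-0.97481479  0.223016  ] 0.07081844954239355 156 167.11376097981315
lug [ 0.43582873 -0.01752229] [-0.97137062  0.2375692 ] 0.07032869049736613 149 166.25688325843208
[[ 0.4802  0.0753]
 [ 0.4756  0.0538]
 [ 0.4666  0.0172]
 [ 0.459   0.0805]
 [ 0.4615 -0.0045]
 [ 0.4536  0.0588]
 [ 0.4455  0.0224]
 [ 0.4403  0.0007]
 [ 0.4376  0.0857]
 [ 0.4322  0.0642]
 [ 0.4237  0.0274]
 [ 0.4186  0.0058]] [0.4495368  0.04060948]Traceback (most recent call last):
  File "<stdin>", line 20, in <module>
  File "<stdin>", line 8, in dirn
  File "h.py", line 15, in onz
    c,D=ray(f,uv); return c+D*((z-c[2])/D[:,2])[:,None]
        ~~~^^^^^^
  File "h.py", line 10, in ray
    p=cv2.undistortPoints(np.array(uv,float).reshape(-1,1,2),K,d).reshape(-1,2)
      ~~~~~~~~~~~~~~~~~~~^^^^^^^^^^^^^^^^^^^^^^^^^^^^^^^^^^^^^^^^
cv2.error: OpenCV(4.12.0) /io/opencv/modules/calib3d/src/undistort.dispatch.cpp:347: error: (-215:Assertion failed) CV_IS_MAT(_src) && CV_IS_MAT(_dst) && (_src->rows == 1 || _src->cols == 1) && (_dst->rows == 1 || _dst->cols == 1) && _src->cols + _src->rows - 1 == _dst->rows + _dst->cols - 1 && (CV_MAT_TYPE(_src->type) == CV_32FC2 || CV_MAT_TYPE(_src->type) == CV_64FC2) && (CV_MAT_TYPE(_dst->type) == CV_32FC2 || CV_MAT_TYPE(_dst->type) == CV_64FC2) in function 'cvUndistortPointsInternal'
```

```bash
python3 - <<'E'
from h import *
import pickle
fs=pickle.load(open('f0.pkl','rb'));f=fs['top'];im=f['pixels'].astype(int)
Rr,G,B=im[...,0],im[...,1],im[...,2]
m=((Rr>215)).astype(np.uint8);m[:175]=0;m[215:]=0;m[:,:270]=0;m[:,346:]=0
h=((Rr>110)&(Rr-B>=3)).astype(np.uint8);h[:185]=0;h[215:]=0;h[:,:346]=0;h[:,380:]=0
for n,q,z in(('shaft',m,.055),('handle',h,.062)):
    v,u=np.nonzero(q);P=onz(f,np.c_[u,v],z)[:,:2];c=P.mean(0);w=np.linalg.svd(P-c)[2][0]
    s=(P-c)@w;print(n,len(u),c,w,s.min(),s.max(),c+w*s.min(),c+w*s.max(),np.degrees(np.arctan2(w[0],w[1])))
o=r.get_obs();M=R.from_rotvec(o['orientation']).as_matrix();print(M.round(4))
w=fs['wrist'];C=-cv2.Rodrigues(np.array(w['rvec']))[0].T@np.array(w['tvec']).ravel()
print('cam in tool',M.T@(C-o['tcp_pos']),'\n',(M.T@cv2.Rodrigues(np.array(w['rvec']))[0].T).round(3),w['camera_matrix'])
E
```

```text
shaft 120 [0.62871707 0.04316106] [-0.15285445 -0.98824871] -0.08155063178980253 0.07733027190151204 [0.64118245 0.12375337] [ 0.61689679 -0.03326048] -171.20761734130258
handle 121 [ 0.61364988 -0.05888192] [0.16854681 0.98569365] -0.026484712319248347 0.025875365528308363 [ 0.60918596 -0.08498773] [ 0.61801109 -0.03337674] 9.703338535481661
[[ 9.196e-01  3.929e-01 -6.000e-04]
 [ 3.929e-01 -9.196e-01  1.200e-03]
 [-1.000e-04 -1.300e-03 -1.000e+00]]
cam in tool [ 0.0778801   0.00049788 -0.13148204] 
 [[-0.    -0.952 -0.307]
 [ 1.     0.    -0.001]
 [ 0.001 -0.307  0.952]] [[315.60314914   0.         314.56686095]
 [  0.         315.60314914 199.25908529]
 [  0.           0.           1.        ]]
```

send_rows(
  deltas=[
    [1,0.25,-0.175,0,0,0,-0.03],
    [1,0.5,-0.35,0,0,0,-0.06],
    [1,0.75,-0.53,0,0,0,-0.08],
    [1,1,-0.7,0,0,0,-0.08],
    [1,1,-0.7,0,0,0,-0.08],
  ],
)

```text
clock: 0.57
tcp_pos: [0.366, -0.4592, 0.2421]
orientation: [-2.969, -1.021, -0.004]
contact_force: [1.5, -0.0, 1.0]
grip_width: 0.0855
```

```bash
cat >> h.py <<'E'
def plan(pos,yaw):
    """yaw: azimuth (deg) of tool x, tool straight down"""
    o=r.get_obs();M=R.from_rotvec(o['orientation']);y=np.radians(yaw)
    T=R.from_matrix(np.c_[[np.cos(y),np.sin(y),0],[np.sin(y),-np.cos(y),0],[0,0,-1]])
    d=M.inv().apply(np.array(pos)-o['tcp_pos'])/.15;a=(M.inv()*T).as_rotvec()/np.pi
    print('t',o['clock'],'tcp',o['tcp_pos'].round(4),'F',o['contact_force'].round(1),'w',round(o['grip_width'],4),'\n d',d.round(4),'a',a.round(4),'axaz',np.degrees(np.arctan2(M.as_matrix()[1,0],M.as_matrix()[0,0])).round(2))
E
python3 -c "
from h import *
plan([.6136,-.0589,.17],81.2)"
```

```text
t 0.5667 tcp [ 0.366  -0.4592  0.2421] F [ 1.5 -0.   1. ] w 0.0855 
 d [ 2.9416 -1.0886  0.4916] a [-1.000e-04 -1.100e-03 -2.403e-01] axaz 37.95
```

send_rows(
  deltas=[
    [1,0.25,-0.09,0,0,0,0],
    [1,0.5,-0.18,0,0,0,0],
    [1,0.75,-0.27,0,0,0,0],
    [1,1,-0.37,0,0,0,0],
  ],
)

```text
clock: 0.9
tcp_pos: [0.4476, -0.3283, 0.2422]
orientation: [2.975, 1.01, -0.0]
contact_force: [1.1, 0.1, -0.4]
grip_width: 0.0856
```

send_rows(
  deltas=[
    [1,0.25,-0.09,0,0,0,0],
    [1,0.5,-0.18,0.05,0,0,0],
    [1,0.75,-0.27,0.1,0,0,0],
    [1,0.98,-0.36,0.1,0,0,0],
    [1,0.98,-0.36,0.1,0,0,0],
  ],
)

```text
clock: 1.32
tcp_pos: [0.5346, -0.1882, 0.227]
orientation: [-2.965, -1.027, -0.005]
contact_force: [0.2, 1.4, 0.6]
grip_width: 0.085
```

```bash
python3 -c "
from h import *
plan([.6136,-.0589,.17],81.2)"
```

```text
t 1.3167 tcp [ 0.5346 -0.1882  0.227 ] F [0.2 1.4 0.6] w 0.085 
 d [ 0.9455 -0.3503  0.3846] a [-0.0003 -0.0016 -0.2389] axaz 38.2
```

send_rows(
  deltas=[
    [1,0.24,-0.09,0.1,0,0,-0.035],
    [1,0.48,-0.18,0.2,0,0,-0.07],
    [1,0.72,-0.26,0.3,0,0,-0.105],
    [1,0.945,-0.35,0.38,0,-0.001,-0.14],
    [1,0.945,-0.35,0.38,0,-0.001,-0.175],
    [1,0.945,-0.35,0.38,0,-0.001,-0.21],
    [1,0.945,-0.35,0.38,0,-0.001,-0.239],
    [1,0.945,-0.35,0.38,0,-0.001,-0.239],
    [1,0.945,-0.35,0.38,0,-0.001,-0.239],
  ],
)

```text
clock: 2.07
tcp_pos: [0.6109, -0.0699, 0.1701]
orientation: [2.4, 2.027, -0.005]
contact_force: [1.1, -0.5, 0.4]
grip_width: 0.0856
```

```bash
python3 - <<'E'
from h import *
import pickle
plan([.6136,-.0589,.042],81.2)
f=grab('wrist','w1.png');pickle.dump(f,open('w1.pkl','wb'))
d=np.array([.152,.988,0]);g=np.array([.6136,-.0589,.05])
print(proj(f,[g,g+d*.191,g+d*.031,g-d*.025]))
E
```

```text
t 2.0667 tcp [ 0.6109 -0.0699  0.1701] F [ 1.1 -0.5  0.4] w 0.0856 
 d [0.0774 0.0067 0.8535] a [-0.0005  0.0009 -0.0046] axaz 80.37
[[316.33885364 181.95959941]
 [312.26655249 -98.25343424]
 [315.79707103 144.19364536]
 [316.74675363 210.48655527]]
```

View pics/w1.png

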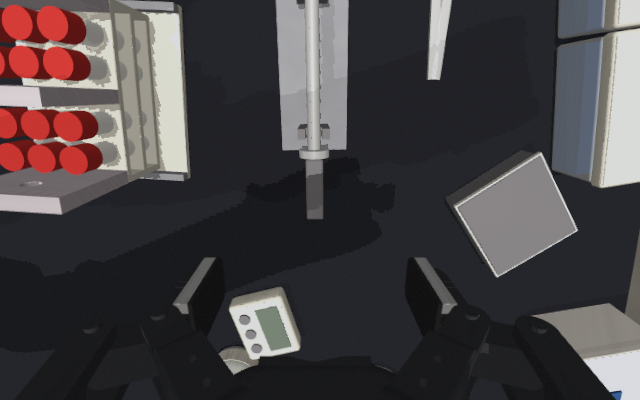

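The wrist view shows the collar at about (314,154) and the handle running to (314,218), so it lies about 4 mm further back than my estimate. The first lug's hole is visible at about (33,183).

send_rows(
  deltas=[
    [1,0.05,0,0.2,0,0,-0.004],
    [1,0.05,0,0.4,0,0,-0.004],
    [1,0.05,0,0.6,0,0,-0.004],
    [1,0.05,0,0.75,0,0,-0.004],
    [1,0.05,0,0.85,0,0,-0.004],
    [1,0.05,0,0.85,0,0,-0.004],
    [0,0.05,0,0.85,0,0,-0.004],
    [0,0.05,0,0.85,0,0,-0.004],
    [0,0.05,0,0.85,0,0,-0.004],
    [0,0.05,0,0.85,0,0,-0.004],
    [0,0.05,0,0.85,0,0,-0.004],
    [0,0.05,0,0.85,0,0,-0.004],
    [0,0.05,0,0.85,0,0,-0.004],
    [0,0.05,0,0.85,0,0,-0.004],
    [0,0.05,0,0.85,0,0,-0.004],
    [0,0.05,0,0.85,0,0,-0.004],
  ],
  squeeze=70,
)

```text
clock: 3.45
tcp_pos: [0.6126, -0.0625, 0.0434]
orientation: [2.383, 2.045, -0.004]
contact_force: [-1.5, -2.0, 6.0]
grip_width: 0.0128
```

```bash
python3 - <<'E'
from h import *
plan([.6118,-.0627,.042],81.2)
E
```

```text
t 3.45 tcp [ 0.6126 -0.0625  0.0434] F [-1.5 -2.   6. ] w 0.0128 
 d [-0.0023 -0.0049  0.0093] a [-0.0001  0.0009  0.0004] axaz 81.27
```

send_rows(
  deltas=[
    [0,0,0,-0.05,0,0,0],
    [0,0,0,-0.15,0,0,0],
    [0,0,0,-0.3,0,0,0],
    [0,0,0,-0.5,0,0,0],
    [0,0,0,-0.7,0,0,0],
    [0,0,0,-0.9,0,0,0],
    [0,0,0,-1,0,0,0],
    [0,0,0,-1,0,0,0],
    [0,0,0,-1,0,0,0],
  ],
)

```text
clock: 4.2
tcp_pos: [0.6125, -0.0621, 0.1934]
orientation: [2.383, 2.045, -0.003]
contact_force: [-0.0, 0.1, -2.2]
grip_width: 0.0132
```

```bash
python3 - <<'E'
from h import *
plan([.3859,-.2274,.19],76.6)
E
```

```text
t 4.2 tcp [ 0.6125 -0.0621  0.1934] F [-0.   0.1 -2.2] w 0.0132 
 d [-1.3185 -1.3259  0.0262] a [0.0001 0.001  0.0259] axaz 81.27
```

send_rows(
  deltas=[
    [0,-0.1,-0.07,0,0,0,0.0],
    [0,-0.25,-0.18,0,0,0,0.005],
    [0,-0.42,-0.3,0,0,0,0.01],
    [0,-0.6,-0.45,0,0,0,0.015],
    [0,-0.8,-0.65,0,0,0,0.02],
    [0,-1,-0.85,0,0,0,0.026],
  ],
)

```text
clock: 4.7
tcp_pos: [0.4622, -0.1905, 0.1913]
orientation: [-2.464, -1.946, 0.007]
contact_force: [0.2, -0.8, -1.2]
grip_width: 0.0127
```

```bash
python3 - <<'E'
from h import *
plan([.3859,-.2274,.19],76.6)
E
```

```text
t 4.7 tcp [ 0.4622 -0.1905  0.1913] F [ 0.2 -0.8 -1.2] w 0.0127 
 d [-0.3575 -0.4379  0.0117] a [-0.0014  0.0007 -0.0001] axaz 76.59
```

send_rows(
  deltas=[
    [0,-0.15,-0.18,0,0,0,0],
    [0,-0.28,-0.34,0.05,0,0,0],
    [0,-0.36,-0.44,0.2,0,0,0],
    [0,-0.36,-0.44,0.38,0,0,0],
    [0,-0.36,-0.44,0.52,0,0,0],
    [0,-0.36,-0.44,0.57,0,0,0],
    [0,-0.36,-0.44,0.57,0,0,0],
    [0,-0.36,-0.44,0.57,0,0,0],
    [0,-0.36,-0.44,0.57,0,0,0],
  ],
)

```text
clock: 5.45
tcp_pos: [0.3887, -0.2274, 0.1087]
orientation: [2.464, 1.947, -0.004]
contact_force: [-0.5, -0.2, -0.4]
grip_width: 0.013
```

```bash
python3 - <<'E'
from h import *
import pickle
plan([.3859,-.2274,.1054],76.6)
fs={n:grab(n,n+'2.png') for n in('scene','top','wrist')}
pickle.dump(fs,open('f2.pkl','wb'));print(r.get_obs()['contact_force'],r.get_obs()['moment'])
a=fs['wrist']['pixels'][:,:,::-1]
b=cv2.resize(fs['scene']['pixels'][130:230,200:360,::-1],(640,400),interpolation=cv2.INTER_CUBIC)
cv2.imwrite('pics/c2.png',cv2.resize(np.vstack([a,b]),(480,600)))
E
```

```text
t 5.45 tcp [ 0.3887 -0.2274  0.1087] F [-0.5 -0.2 -0.4] w 0.013 
 d [-0.0041 -0.0185  0.0221] a [0.     0.0009 0.0001] axaz 76.63
[-0.7937825   0.51229874 -0.43632458] [-0.07246344 -0.00983898 -0.01468558]
```

View pics/wrist2.png

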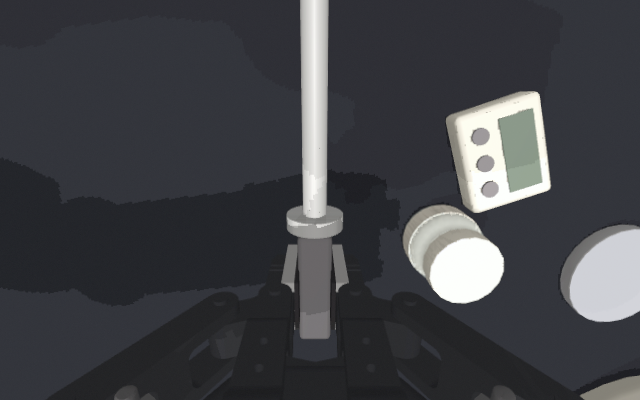

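View pics/c2.png

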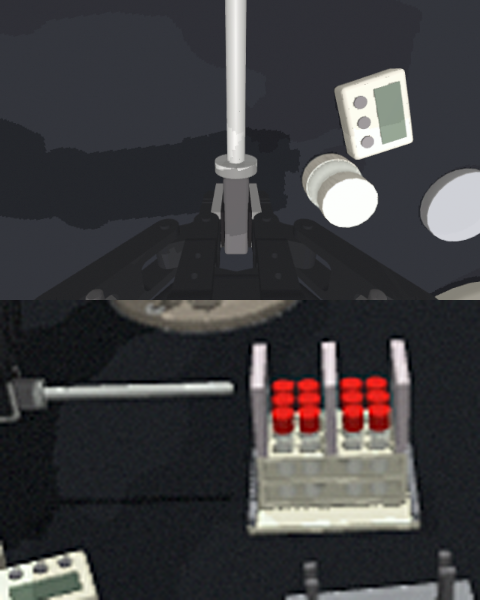

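The wrist view shows the rod held straight, with the collar at about (315,218) and the jar and timer clear of it. The scene crop shows the nose just short of the first lug. Next I'll triangulate the rod's axis and nose.

```bash
cat > tri.py <<'E'
from h import *
def shaft(f,a,b,hw=5,n=60):
    """refine shaft centre line near the predicted 3D segment a-b: brightness-weighted centre of cross sections"""
    im=cv2.cvtColor(f['pixels'],cv2.COLOR_RGB2GRAY).astype(np.float32)
    s=np.linspace(0,1,n);p=proj(f,a+(b-a)*s[:,None]);t=(p[-1]-p[0])/np.linalg.norm(p[-1]-p[0]);nn=np.array([-t[1],t[0]])
    k=np.linspace(-hw,hw,41);q=(p[:,None]+k[None,:,None]*nn).astype(np.float32)
    I=cv2.remap(im,q[...,0].copy(),q[...,1].copy(),cv2.INTER_LINEAR);w=np.clip(I-90,0,None)
    c=(w*k).sum(1)/np.maximum(w.sum(1),1e-6);ok=w.sum(1)>.3*np.median(w.sum(1))
    return p+c[:,None]*nn,ok,w.sum(1),t
def tri(fa,ua,fb,ub):
    ca,Da=ray(fa,[ua]);cb,Db=ray(fb,[ub]);A=np.c_[Da[0],-Db[0]];x=np.linalg.lstsq(A,cb-ca,rcond=None)[0]
    P=ca+Da[0]*x[0];Q=cb+Db[0]*x[1];return (P+Q)/2,np.linalg.norm(P-Q)
E
python3 - <<'E'
from tri import *
import pickle
fs=pickle.load(open('f2.pkl','rb'));T=fs['top'];S=fs['scene'];o=r.get_obs()
M=R.from_rotvec(o['orientation']).as_matrix();g=o['tcp_pos']+[0,0,.0066];d=M[:,0]*[1,1,0]
a=g+d*.045;b=g+d*.175
N={}
L=[]
for n,f in fs.items():
    if n=='wrist':continue
    c,ok,w,t=shaft(f,a,b);e=c-proj(f,np.linspace(a,b,60));print(n,ok.sum(),e[ok][:5].mean(0),e[ok][-5:].mean(0))
    l=cv2.fitLine(c[ok].astype(np.float32),cv2.DIST_HUBER,0,.01,.01).ravel()
    C,D=ray(f,[l[2:]-l[:2]*20,l[2:]+l[:2]*20]);L.append((C,np.cross(D[0],D[1])))
    # tip
    c2,ok2,w2,t2=shaft(f,b,g+d*.205);N[n]=w2/np.median(w);print((w2/np.median(w)).round(2))
dirv=np.cross(L[0][1],L[1][1]);dirv/=np.linalg.norm(dirv);dirv*=np.sign(dirv[1])
A=np.array([L[0][1],L[1][1],dirv]);p=np.linalg.solve(A,[L[0][1]@L[0][0],L[1][1]@L[1][0],dirv@g])
print('axis pt',p,'vs g',g,'dir',dirv,'nose',p+dirv*.191,'az',np.degrees(np.arctan2(dirv[0],dirv[1])))
# hidden: lug top corners from scene view
s=S['pixels'][130:230,290:350,::-1];cv2.imwrite('pics/lug.png',cv2.resize(s,(480,800//1),interpolation=cv2.INTER_CUBIC)[:600])
E
```

```text
scene 60 [-0.00831734 -0.28167271] [-0.0084738 -0.2869714]
[1.28 1.26 1.25 1.23 1.22 1.21 1.2  1.19 1.18 1.18 1.18 1.18 1.18 1.18
 1.17 1.17 1.17 1.16 1.16 1.15 1.15 1.14 1.13 1.13 1.1  1.06 1.03 1.
 0.96 0.81 0.67 0.54 0.42 0.3  0.11 0.   0.   0.   0.   0.   0.   0.
 0.   0.   0.   0.   0.   0.   0.   0.   0.   0.   0.   0.   0.   0.
 0.   0.   0.   0.  ]
top 60 [ 0.0683372  -0.28683167] [ 0.03512263 -0.14742017]
[1.25 1.26 1.25 1.23 1.21 1.2  1.2  1.22 1.23 1.24 1.24 1.24 1.24 1.23
 1.23 1.24 1.24 1.25 1.25 1.22 1.19 1.16 1.13 1.1  1.08 1.06 1.03 0.99
 0.96 0.9  0.78 0.6  0.4  0.19 0.04 0.   0.   0.   0.   0.   0.   0.
 0.   0.   0.   0.   0.   0.   0.   0.   0.   0.   0.   0.   0.   0.
 0.   0.   0.   0.  ]
axis pt [ 0.3897941 -0.227937   0.1169282] vs g [ 0.38882406 -0.22770888  0.11560534] dir [ 2.29313395e-01  9.73352595e-01 -3.03096776e-04] nose [ 0.43359296 -0.04202666  0.11687031] az 13.256652434805833
```

send_rows(
  deltas=[
    [0,0,-0.023,0.024,0,0,0],
    [0,0.04,-0.023,0.024,0,0,0],
    [0,0.07,-0.023,0.024,0,0,0],
    [0,0.09,-0.023,0.024,0,0,0],
    [0,0.09,-0.023,0.024,0,0,0],
    [0,0.09,-0.023,0.024,0,0,0],
  ],
)

```text
clock: 6.1
tcp_pos: [0.388, -0.2132, 0.1045]
orientation: [2.464, 1.947, -0.004]
contact_force: [-0.3, 0.7, -1.0]
grip_width: 0.0128
```

```bash
cat > st.py <<'E'
from h import *
for _ in range(1):
    o=r.get_obs();ry=np.array([.2321,.9727,0]);rx=np.array([.9727,-.2321,0]);c=np.array([.44993,.04107,0]);p=o['tcp_pos']-c;F=o['contact_force']
    print('t',o['clock'],'tcp rack x,y(nose),z mm',(np.array([p@rx,p@ry+.191,p[2]])*1e3).round(2),'F',(F@rx).round(2),(F@ry).round(2),F[2].round(2),'M',o['moment'].round(2))
plan([.3859,-.2274,.1054],76.6)
E
cat >> tri.py <<'E'
def rod():
    o=r.get_obs();M=R.from_rotvec(o['orientation']).as_matrix();g=o['tcp_pos']+[0,0,.0066];d=M[:,0]*[1,1,0]
    a=g+d*.045;L=[]
    b=g+d*.16
    for n in('top','scene'):
        f=grab(n);c,ok,w,t=shaft(f,a,b)
        l=cv2.fitLine(c[ok].astype(np.float32),cv2.DIST_HUBER,0,.01,.01).ravel()
        C,D=ray(f,[l[2:]-l[:2]*20,l[2:]+l[:2]*20]);L.append((C,np.cross(D[0],D[1])))
    v=np.cross(L[0][1],L[1][1]);v/=np.linalg.norm(v);v*=np.sign(v[1])
    p=np.linalg.solve(np.array([L[0][1],L[1][1],v]),[L[0][1]@L[0][0],L[1][1]@L[1][0],v@g]);n=p+v*.191
    q=n-[.44993,.04107,0];print('nose rack mm',(np.array([q@[.9727,-.2321,0],q@[.2321,.9727,0],q[2]])*1e3).round(2),'az',np.degrees(np.arctan2(v[0],v[1])).round(2),'pitch',np.degrees(v[2]).round(2))
E
python3 st.py; python3 -c "
from tri import *
rod()"
```

```text
t 6.1 tcp rack x,y(nose),z mm [ -1.23 -70.74 104.53] F -0.4 0.6 -1.02 M [-0.09  0.05  0.07]
t 6.1 tcp [ 0.388  -0.2132  0.1045] F [-0.3  0.7 -1. ] w 0.0128 
 d [-0.0951  0.0083 -0.0055] a [-0.0002  0.0009  0.0003] axaz 76.65
nose rack mm [ -1.02 -70.73 111.95] az 13.17 pitch -0.38
```

send_rows(
  deltas=[
    [0,0.01,0.005,-0.002,0,0,0],
    [0,0.02,0.005,-0.002,0,0,0],
    [0,0.03,0.005,-0.002,0,0,0],
    [0,0.036,0.005,-0.002,0,0,0],
    [0,0.042,0.005,-0.002,0,0,0],
    [0,0.046,0.005,-0.002,0,0,0],
    [0,0.046,0.005,-0.002,0,0,0],
    [0,0.046,0.005,-0.002,0,0,0],
  ],
)

```text
clock: 6.87
tcp_pos: [0.3901, -0.207, 0.1047]
orientation: [2.465, 1.946, -0.004]
contact_force: [0.6, 0.2, -2.2]
grip_width: 0.013
```

```bash
python3 st.py
```

```text
t 6.8667 tcp rack x,y(nose),z mm [ -0.6  -64.18 104.72] F 0.55 0.31 -2.15 M [-0.14  0.07 -0.  ]
t 6.8667 tcp [ 0.3901 -0.207   0.1047] F [ 0.6  0.2 -2.2] w 0.013 
 d [-0.1388  0.0041 -0.0041] a [-0.0003  0.0009  0.    ] axaz 76.6
```

send_rows(
  deltas=[
    [0,0.005,0,0,0,0,0],
    [0,0.01,0,0,0,0,0],
    [0,0.013,0,0,0,0,0],
    [0,0.013,0,0,0,0,0],
    [0,0.013,0,0,0,0,0],
  ],
)

```text
clock: 7.28
tcp_pos: [0.3906, -0.2051, 0.1047]
orientation: [2.465, 1.946, -0.005]
contact_force: [-0.5, 0.3, -0.7]
grip_width: 0.0126
```

```bash
python3 st.py
```

```text
t 7.2833 tcp rack x,y(nose),z mm [ -0.62 -62.24 104.7 ] F -0.53 0.17 -0.73 M [-0.13 -0.02  0.01]
t 7.2833 tcp [ 0.3906 -0.2051  0.1047] F [-0.5  0.3 -0.7] w 0.0126 
 d [-0.1518  0.0042 -0.0042] a [-0.0003  0.0009  0.    ] axaz 76.6
```

send_rows(
  deltas=[
    [0,0.005,0,0,0,0,0],
    [0,0.01,0,0,0,0,0],
    [0,0.013,0,0,0,0,0],
    [0,0.013,0,0,0,0,0],
    [0,0.013,0,0,0,0,0],
  ],
)

```text
clock: 7.7
tcp_pos: [0.391, -0.2032, 0.1047]
orientation: [2.465, 1.946, -0.004]
contact_force: [0.0, -0.2, -2.1]
grip_width: 0.0128
```

```bash
python3 st.py
```

```text
t 7.7 tcp rack x,y(nose),z mm [ -0.6  -60.26 104.71] F 0.08 -0.14 -2.15 M [-0.08  0.02  0.03]
t 7.7 tcp [ 0.391  -0.2032  0.1047] F [ 0.  -0.2 -2.1] w 0.0128 
 d [-0.1649  0.0042 -0.0041] a [-0.0003  0.0009  0.    ] axaz 76.6
```

send_rows(
  deltas=[
    [0,0.005,0,0,0,0,0],
    [0,0.01,0,0,0,0,0],
    [0,0.013,0,0,0,0,0],
    [0,0.013,0,0,0,0,0],
  ],
)

```text
clock: 8.03
tcp_pos: [0.3915, -0.2012, 0.1047]
orientation: [2.465, 1.947, -0.004]
contact_force: [0.6, -0.0, 0.2]
grip_width: 0.0133
```

send_rows(
  deltas=[
    [0,0.005,0,0,0,0,0],
    [0,0.01,0,0,0,0,0],
    [0,0.013,0,0,0,0,0],
    [0,0.013,0,0,0,0,0],
  ],
)

```text
clock: 8.37
tcp_pos: [0.3919, -0.1993, 0.1047]
orientation: [2.464, 1.947, -0.004]
contact_force: [-0.4, 0.2, 0.0]
grip_width: 0.0129
```

```bash
python3 st.py;  python3 -c "
from tri import *
rod()"
```

```text
t 8.3667 tcp rack x,y(nose),z mm [ -0.61 -56.26 104.7 ] F -0.45 0.07 0.02 M [ 0.01  0.05 -0.01]
t 8.3667 tcp [ 0.3919 -0.1993  0.1047] F [-0.4  0.2  0. ] w 0.0129 
 d [-0.1916  0.0042 -0.0041] a [-0.0003  0.0009  0.    ] axaz 76.61
nose rack mm [ -0.16 -56.26 113.11] az 13.28 pitch 0.08
```

send_rows(
  deltas=[
    [0,0.02,0,0,0,0,0],
    [0,0.05,0,0,0,0,0],
    [0,0.08,0,0,0,0,0],
    [0,0.11,0,0,0,0,0],
    [0,0.14,0,0,0,0,0],
    [0,0.17,0,0,0,0,0],
    [0,0.2,0,0,0,0,0],
    [0,0.23,0,0,0,0,0],
    [0,0.26,0,0,0,0,0],
    [0,0.29,0,0,0,0,0],
    [0,0.31,0,0,0,0,0],
    [0,0.31,0,0,0,0,0],
    [0,0.31,0,0,0,0,0],
  ],
)

```text
clock: 9.55
tcp_pos: [0.4028, -0.1539, 0.1046]
orientation: [2.464, 1.947, -0.004]
contact_force: [-0.2, 0.9, -0.7]
grip_width: 0.0131
```

```bash
python3 st.py;  python3 -c "
from tri import *
rod()
grab('top','top3.png')"
```

```text
t 9.55 tcp rack x,y(nose),z mm [ -0.62  -9.56 104.55] F -0.41 0.8 -0.68 M [ 0.18 -0.01  0.04]
t 9.55 tcp [ 0.4028 -0.1539  0.1046] F [-0.2  0.9 -0.7] w 0.0131 
 d [-0.503   0.0039 -0.0043] a [-0.0003  0.0009  0.0002] axaz 76.63
nose rack mm [ -0.65  -9.56 113.14] az 13.13 pitch 0.23
```

send_rows(
  deltas=[
    [0,0.01,0,0,0,0,0],
    [0,0.02,0,0,0,0,0],
    [0,0.03,0,0,0,0,0],
    [0,0.04,0,0,0,0,0],
    [0,0.04,0,0,0,0,0],
  ],
)

```text
clock: 10.12
tcp_pos: [0.4042, -0.1481, 0.1045]
orientation: [2.464, 1.947, -0.004]
contact_force: [-1.0, 0.9, 0.7]
grip_width: 0.013
```

send_rows(
  deltas=[
    [0,0.01,0,0,0,0,0],
    [0,0.015,0,0,0,0,0],
    [0,0.015,0,0,0,0,0],
  ],
)

```text
clock: 10.37
tcp_pos: [0.4047, -0.146, 0.1045]
orientation: [2.464, 1.947, -0.004]
contact_force: [0.7, 0.0, 0.4]
grip_width: 0.0131
```

```bash
python3 st.py
```

```text
t 10.3667 tcp rack x,y(nose),z mm [ -0.61  -1.43 104.54] F 0.71 0.18 0.41 M [0.1  0.07 0.1 ]
t 10.3667 tcp [ 0.4047 -0.146   0.1045] F [0.7 0.  0.4] w 0.0131 
 d [-0.5572  0.004  -0.0041] a [-0.0003  0.0009  0.0001] axaz 76.61
```

send_rows(
  deltas=[
    [0,0.01,0,0,0,0,0],
    [0,0.02,0,0,0,0,0],
    [0,0.03,0,0,0,0,0],
    [0,0.03,0,0,0,0,0],
  ],
)

```text
clock: 10.7
tcp_pos: [0.4058, -0.1414, 0.1045]
orientation: [2.464, 1.947, -0.004]
contact_force: [-1.0, -0.3, 0.5]
grip_width: 0.0129
```

send_rows(
  deltas=[
    [0,0.02,0,0,0,0,0],
    [0,0.05,0,0,0,0,0],
    [0,0.08,0,0,0,0,0],
    [0,0.11,0,0,0,0,0],
    [0,0.14,0,0,0,0,0],
    [0,0.17,0,0,0,0,0],
    [0,0.2,0,0,0,0,0],
    [0,0.23,0,0,0,0,0],
    [0,0.26,0,0,0,0,0],
    [0,0.29,0,0,0,0,0],
    [0,0.32,0,0,0,0,0],
    [0,0.32,0,0,0,0,0],
    [0,0.32,0,0,0,0,0],
  ],
)

```text
clock: 11.78
tcp_pos: [0.4171, -0.0941, 0.1044]
orientation: [2.464, 1.948, -0.003]
contact_force: [-1.1, 2.1, 1.4]
grip_width: 0.0129
```

```bash
python3 st.py
```

```text
t 11.7833 tcp rack x,y(nose),z mm [ -0.56  51.88 104.42] F -1.57 1.8 1.44 M [0.52 0.15 0.08]
t 11.7833 tcp [ 0.4171 -0.0941  0.1044] F [-1.1  2.1  1.4] w 0.0129 
 d [-0.9126  0.0026 -0.0047] a [-0.0002  0.0006  0.0003] axaz 76.66
```

send_rows(
  deltas=[
    [0,0.01,0,-0.003,0,0,0],
    [0,0.02,0,-0.003,0,0,0],
    [0,0.03,0,-0.003,0,0,0],
    [0,0.03,0,-0.003,0,0,0],
  ],
)

```text
clock: 12.12
tcp_pos: [0.4178, -0.0906, 0.1047]
orientation: [2.465, 1.946, -0.004]
contact_force: [-1.1, -0.4, -1.3]
grip_width: 0.0125
```

```bash
python3 st.py
```

```text
t 12.1167 tcp rack x,y(nose),z mm [ -0.7   55.5  104.73] F -0.93 -0.63 -1.35 M [0.07 0.17 0.05]
t 12.1167 tcp [ 0.4178 -0.0906  0.1047] F [-1.1 -0.4 -1.3] w 0.0125 
 d [-0.9367  0.0045 -0.0018] a [-0.0003  0.0009 -0.    ] axaz 76.6
```

send_rows(
  deltas=[
    [0,0.007,0,0,0,0,0],
    [0,0.014,0,0,0,0,0],
    [0,0.014,0,0,0,0,0],
  ],
)

```text
clock: 12.37
tcp_pos: [0.4183, -0.0886, 0.1048]
orientation: [2.465, 1.946, -0.004]
contact_force: [-1.0, -0.2, -0.5]
grip_width: 0.0132
```

send_rows(
  deltas=[
    [0,0.007,0,0,0,0,0],
    [0,0.014,0,0,0,0,0],
    [0,0.014,0,0,0,0,0],
  ],
)

```text
clock: 12.62
tcp_pos: [0.4189, -0.0864, 0.1048]
orientation: [2.465, 1.947, -0.004]
contact_force: [-0.3, 0.1, -0.6]
grip_width: 0.0126
```

```bash
python3 st.py
```

```text
t 12.6167 tcp rack x,y(nose),z mm [ -0.62  59.78 104.8 ] F -0.31 -0.02 -0.64 M [0.02 0.19 0.04]
t 12.6167 tcp [ 0.4189 -0.0864  0.1048] F [-0.3  0.1 -0.6] w 0.0126 
 d [-0.9652  0.0039 -0.0013] a [-0.0003  0.0009  0.    ] axaz 76.61
```

send_rows(
  deltas=[
    [0,0.01,0,0,0,0,0],
    [0,0.03,0,0,0,0,0],
    [0,0.05,0,0,0,0,0],
    [0,0.07,0,0,0,0,0],
    [0,0.09,0,0,0,0,0],
    [0,0.11,0,0,0,0,0],
    [0,0.13,0,0,0,0,0],
    [0,0.15,0,0,0,0,0],
    [0,0.17,0,0,0,0,0],
    [0,0.19,0,0,0,0,0],
    [0,0.2,0,0,0,0,0],
    [0,0.2,0,0,0,0,0],
  ],
)

```text
clock: 13.62
tcp_pos: [0.4259, -0.0569, 0.1047]
orientation: [2.464, 1.947, -0.004]
contact_force: [-0.9, 2.0, 0.4]
grip_width: 0.0129
```

```bash
python3 st.py; python3 -c "
from h import *
f=grab('wrist','w4.png')"
```

```text
t 13.6167 tcp rack x,y(nose),z mm [ -0.67  90.13 104.74] F -1.38 1.69 0.41 M [0.27 0.24 0.09]
t 13.6167 tcp [ 0.4259 -0.0569  0.1047] F [-0.9  2.   0.4] w 0.0129 
 d [-1.1676  0.0037 -0.0014] a [-0.0003  0.0008  0.0002] axaz 76.63
```

View pics/w4.png

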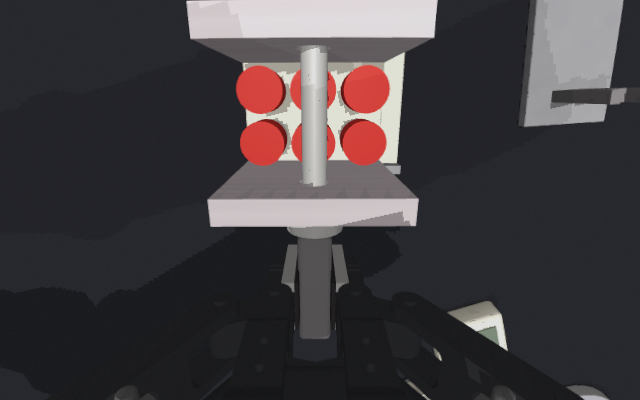

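The wrist view shows the shaft at u≈314 passing through the lugs, and the collar at about (315,230) just behind the first lug. I'll creep the last few millimetres.

send_rows(
  deltas=[
    [0,0.007,0,0,0,0,0],
    [0,0.014,0,0,0,0,0],
    [0,0.02,0,0,0,0,0],
    [0,0.02,0,0,0,0,0],
  ],
)

```text
clock: 14.0
tcp_pos: [0.4263, -0.0546, 0.1047]
orientation: [2.465, 1.946, -0.005]
contact_force: [-2.7, 0.0, 0.0]
grip_width: 0.013
```

send_rows(
  deltas=[
    [0,0.007,0,0,0,0,0],
    [0,0.007,0,0,0,0,0],
  ],
)

```text
clock: 14.17
tcp_pos: [0.4266, -0.0535, 0.1047]
orientation: [2.465, 1.946, -0.005]
contact_force: [-2.3, -1.4, 1.8]
grip_width: 0.013
```

```bash
python3 st.py
```

```text
t 14.1667 tcp rack x,y(nose),z mm [ -0.7   93.6  104.71] F -1.88 -1.85 1.76 M [-0.15  0.37  0.11]
t 14.1667 tcp [ 0.4266 -0.0535  0.1047] F [-2.3 -1.4  1.8] w 0.013 
 d [-1.1907e+00  4.6000e-03 -1.0000e-03] a [-0.0003  0.001  -0.    ] axaz 76.59
```

send_rows(
  deltas=[
    [0,0.007,-0.002,0,0,0,0],
    [0,0.007,-0.002,0,0,0,0],
  ],
)

```text
clock: 14.33
tcp_pos: [0.4266, -0.053, 0.1047]
orientation: [2.465, 1.945, -0.005]
contact_force: [-1.1, -3.8, 1.5]
grip_width: 0.0129
```

send_rows(
  deltas=[
    [0,0.007,0,0,0,0,0],
    [0,0.007,0,0,0,0,0],
  ],
)

```text
clock: 14.5
tcp_pos: [0.4266, -0.053, 0.1047]
orientation: [2.465, 1.944, -0.007]
contact_force: [-1.8, -7.7, 2.9]
grip_width: 0.0126
```

```bash
python3 st.py
```

```text
t 14.5 tcp rack x,y(nose),z mm [ -0.86  94.1  104.68] F 0.03 -7.88 2.9 M [-1.4   0.37  0.18]
t 14.5 tcp [ 0.4266 -0.053   0.1047] F [-1.8 -7.7  2.9] w 0.0126 
 d [-1.194e+00  7.000e-03  1.100e-03] a [-0.0004  0.0016 -0.0004] axaz 76.53
```

send_rows(
  deltas=[
    [0,-0.008,0,0,0,0,0],
    [0,-0.008,0,0,0,0,0],
    [0.5,-0.008,0,0,0,0,0],
    [0.5,-0.008,0,0,0,0,0],
    [0.5,-0.008,0,0,0,0,0],
    [0.5,-0.008,0,0,0,0,0],
    [0.5,-0.008,0,0,0,0,0],
    [0.5,-0.008,0,0,0,0,0],
    [0.5,-0.008,0,0,0,0,0],
    [0.5,-0.008,0,0,0,0,0],
  ],
)

```text
clock: 15.33
tcp_pos: [0.4266, -0.0525, 0.1047]
orientation: [2.465, 1.946, -0.004]
contact_force: [-0.0, -0.4, -0.4]
grip_width: 0.0424
```

send_rows(
  deltas=[
    [0.5,-0.008,0,-0.1,0,0,0],
    [0.5,-0.008,0,-0.25,0,0,0],
    [0.5,-0.008,0,-0.45,0,0,0],
    [0.5,-0.008,0,-0.65,0,0,0],
    [0.5,-0.05,0,-0.8,0,0,0],
    [0.5,-0.1,0,-0.8,0,0,0],
    [0.5,-0.1,0,-0.8,0,0,0],
  ],
)

```text
clock: 15.92
tcp_pos: [0.4237, -0.0683, 0.2257]
orientation: [2.464, 1.942, -0.003]
contact_force: [-0.7, 0.0, 0.4]
grip_width: 0.0426
```

```bash
python3 st.py; python3 - <<'E'
from h import *
w=grab('wrist')['pixels'];t=grab('top')['pixels'][215:305,265:385];s=grab('scene')['pixels'][125:215,250:370]
k=lambda a:cv2.resize(a,(400,300),interpolation=cv2.INTER_CUBIC)
cv2.imwrite('pics/end.png',np.vstack([np.hstack([k(t),k(s)]),np.hstack([cv2.resize(w,(480,300)),np.zeros((300,320,3),np.uint8)])])[:,:,::-1])
E
```

```text
t 15.9167 tcp rack x,y(nose),z mm [-1.5000e-01  7.8550e+01  2.2575e+02] F -0.68 -0.16 0.39 M [0.03 0.04 0.02]
t 15.9167 tcp [ 0.4237 -0.0683  0.2257] F [-0.7  0.   0.4] w 0.0426 
 d [-1.0874  0.0015  0.8063] a [ 0.0006  0.0012 -0.0007] axaz 76.48
```

View pics/end.png

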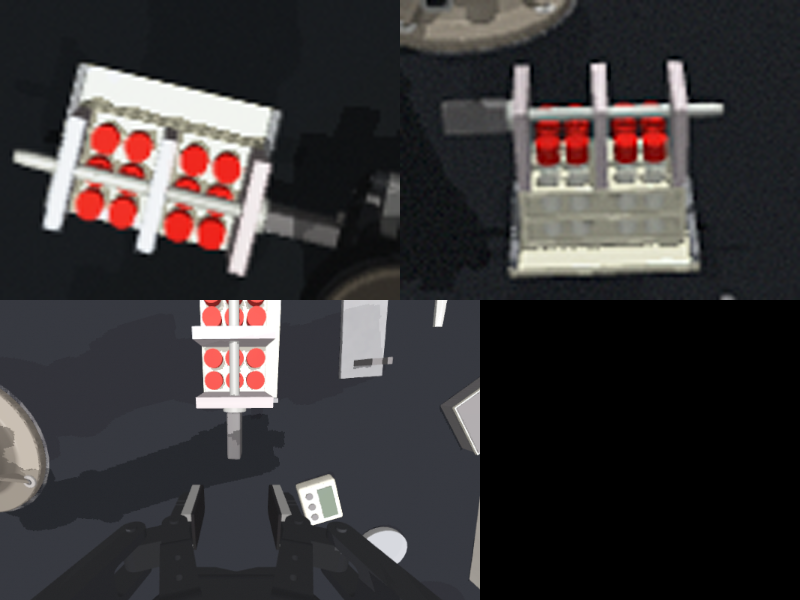

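The end picture shows the rod through all three lugs and the gripper clear. I'll check numerically how far the nose and handle ends sit from the lug before handing in.

```bash
python3 - <<'E'
from tri import *
c=np.array([.44993,.04107,.112]);ry=np.array([.2321,.9727,0])
for n in('top','scene'):
    f=grab(n)
    for a,b in((.075,.115),):
        C,ok,w,t=shaft(f,c+ry*a-np.array([.9727,-.2321,0])*.0005,c+ry*b-np.array([.9727,-.2321,0])*.0005)
        s=np.linspace(a,b,60);h=w/np.median(w[8:20]);i=np.argmax(h<.5);print(n,'nose y_r mm',s[i]*1e3,h[10:45].round(2))
E
```

```text
top nose y_r mm 94.66101694915255 [1.   1.   1.   1.   1.   1.01 1.   0.99 0.97 0.94 0.9  0.87 0.85 0.83
 0.82 0.8  0.75 0.65 0.51 0.34 0.13 0.   0.   0.   0.   0.   0.   0.
 0.   0.   0.   0.   0.   0.   0.  ]
scene nose y_r mm 93.98305084745763 [1.   1.   1.   1.   1.01 1.01 1.02 0.99 0.97 0.95 0.93 0.91 0.88 0.86
 0.8  0.7  0.62 0.53 0.33 0.11 0.   0.   0.   0.   0.   0.   0.   0.
 0.   0.   0.   0.   0.   0.   0.  ]
```

```bash
python3 -c "
from h import *
print(r.hand_in(), r.get_obs()['contact_force'])"
```

```text
the job is handed in; nothing more can be done
the job is handed in; nothing more can be done
```

The rod is through all three lugs of the rack, with its collar against the first lug and the gripper clear. I handed the job in at about 16 s; no verdict was reported. I found the hole line from the lug tops in the top camera and corrected the nose sideways and in height by sight. I then slid it in by small steps.

- **Force:** the readings between steps stayed near zero through the holes, with up to about 3 N of side and friction load. They rose to about 8 N along the rod when the collar met the lug. I backed off 1 mm before opening the gripper.
- **Fit:** the final picture shows the rod in all three lugs and level. The nose measured 94.0 to 94.7 mm along the rack, against 95 mm with the collar fully home and a limit of 92.5 mm. The two cameras differ by 0.7 mm, within the roughly 2 mm calibration error. The picture was not sharp enough to see the collar gap itself, so "home" rests on the force rise and the nose position.
- **Other things on the bench:** none looked disturbed in the last pictures I viewed, and I felt no unexpected contact. I did not measure their positions.

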